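# Bolt the instrument case shut past its spring catch

## Task

Bolt the cover of the instrument case shut: press the yellow spring bar well down with one fingertip and, keeping it down all the way, push the bolt's upright red tab with the other finger until the bolt is fully home in its blue keeper. Then let go so that the bar springs back up and locks the bolt, and come clear. Only push, gently; lift nothing, and leave everything else where it is.

Things in the scene. Friction and masses are not known exactly. Their poses are not given: they have to be found in the camera images.
- case: Instrument case, fixed: 240 (x) by 340 (y) by 80 mm high, black below, bare metal cover and grey end section on top. Origin: centre of its underside; z up, turned about the vertical by up to 30 degrees. Bolt, catch and keeper sit on its top. The bolt slides along the case's +y, from the cover to the grey end
- keeper (a point): Blue bridge-shaped keeper on the grey end section, into which the bolt's rod goes: 31 mm (x) by 20 mm (y), point at the centre of its top, 27 mm above the case top. The rod's dark guides are no higher
- bar_top (a point): Centre of the top face of the catch's yellow spring bar: 32 mm wide (case x), 130 mm long (case y), 8 mm thick. Axes as the case's. At rest at case x = -30, y = -45 mm, 40 mm above the case top. The bar moves straight down without tilting; press it anywhere along its length, a fingertip may slide along it while pressing
- catch (a joint): How far the yellow bar is pressed: 0 up (locking), 0.012 down on its stop. Its spring gives 3 N at first, 8 N fully down. Below 0.006 its steel tooth stands in a comb on the bolt and blocks it; beyond 0.006 the bolt is free, so aim at 0.009. Let up part way it catches in the comb again; let up with the bolt home it locks it
- tab_top (a point): Centre of the top of the bolt's red upright tab: 30 mm wide (case x), 8 mm thick (case y), top 60 mm and foot 14 mm above the case top. Axes as the case's. Bolt open: at case x = +30, y = -45 mm, so 60 mm from the bar's centre line, with a 29 mm gap between tab and bar. Push on its -y face; nothing behind that face is higher than 27 mm above the case top
- bolt (a joint): How far the bolt is slid along the case's +y to the keeper: 0 open, 0.040 fully home on its stop. It has 2.5 N of friction and stays where it is left. With the catch up it is locked, within 2 mm of open or from 0.036 on at home
- tape: Bystander, to be left alone: orange roll of tape, ring 48 mm across, 19 mm high, lying flat on the case; origin under its centre
- jar: Bystander, to be left alone: small whitish jar with white cap, 36 mm across, 42 mm high, standing on the case; origin under its centre
- capacitor: Bystander, to be left alone: green upright cylinder 24 mm across, 34 mm high, standing on the case; origin under its centre
- wrench: Bystander, to be left alone: steel wrench 110 mm long lying on the case, between the yellow bar and the case's -x edge; origin under its centre
- mug: Bystander, to be left alone: blue mug 76 mm across, 95 mm high, on the bench
- bottle: Bystander, to be left alone: red bottle 60 mm across, 160 mm high, on the bench
- spool: Bystander, to be left alone: grey spool 54 mm across, 46 mm high, on the bench
- driver: Bystander, to be left alone: yellow-handled screwdriver 180 mm long, lying on the bench

How it is judged:
On the way, in this order (a step that is already met when the one before it is completed fails the run):
1. the yellow bar is held down with the bolt still open (value of joint catch above 0.006 m and value of joint bolt below 0.005 m and contact force between the fingers and catch above 1 N), for 0.2 s.
2. the bolt is pushed fully home with the bar still held down (value of joint bolt above 0.0365 m and value of joint catch above 0.005 m and contact force between the fingers and catch above 1 N), for 0.1 s.
At the end, for the whole second after the job is handed in: The bolt is home (slid at least 35 of its 40 mm) and at rest, and the yellow bar has sprung back up (within 2 mm of its rest height), locking it (value of joint bolt above 0.035 m and value of joint catch below 0.002 m and velocity of joint bolt between -0.01 and 0.01 m/s); the robot touches nothing.
It fails at once if the yellow bar is let up while the bolt is part way (value of joint bolt between 0.005 and 0.034 m and value of joint catch below 0.004 m).
It fails at once if the tab or the bar is forced or squeezed with more than 60 N (contact force between the fingers and bolt above 60 N or contact force between the fingers and catch above 60 N).
It fails at once if a bystander is lifted, carried or shifted by more than 30 mm (distance of any of tape, jar, capacitor, wrench, mug, bottle, spool, driver from where it was at the start of the episode above 0.03 m).
It also fails if it takes over 45 s, if anything falls off the work surface, if the arm or the gripper's body presses on something with over 40 N, if the wrist force passes 120 N, or if a joint passes its speed limit or range.

## Robot

A 6-joint arm with a two-finger parallel gripper is mounted at the origin on the work surface. World frame = base frame: x ahead of the robot, y to its left, z up, the work surface at z = 0. Lengths are in m, angles in rad, forces in N, time in s.
With the tool pointing down it reaches from about 0.25 to 0.775 m from the base axis. Payload 4 kg.
Tool frame: the origin (TCP) lies midway between the tips of the shut fingers; the grasp point (between the pads) lies 19 mm behind it (robot.grasp_offset is the distance from the TCP to the grasp point, in m); z points along the fingers, y is the direction in which the jaws open and shut (so a half turn about z gives the same grasp; the last joint's range is limited). The gripper opens to 94 mm and grips with 3 to 60 N. Pads are 16 mm wide; open, the fingers measure 119 mm over their backs; the gripper's body (75 mm by 177 mm) begins 78 mm behind the grasp point.
Start: joints at [1.165, 0.087, 1.371, -0, 1.684, -0.103], TCP at [0.164, 0.525, 0.206] pointing down, gripper open.
Joint ranges: [-3.1, 3.1], [-0.76, 2.03], [0.27, 2.55], [-1.08, 4.22], [0.17, 2.65], [-2.57, 2.57]. Speed limits (rad/s): [2.79, 2.79, 3.14, 3.14, 3.14, 3.14].

## Interface

Orientations are given as [roll, pitch, yaw] about the fixed x, y, z axes, in that order (R = Rz(yaw) Ry(pitch) Rx(roll)).
In Python, from bench import status, viewer, order, robot gives the robot as it stands. The module is installed in compiled form; this text tells all that it offers.
- The arm moves only by the tool move_arm, never from a script. Its argument "targets" is a list of rows, each a list of 3 entries, a list of its own where there are three numbers: the shift along the tool's x, y, z in mm, then the turn, a rotation vector about the tool's x, y, z in degrees, then the opening, from -1 (shut) to 1 (fully open). A call has 1 to 20 rows; each row is the pose to reach, as a shift and turn from the pose commanded when the call began, along the tool's axes at that moment; what a row does not reach only later rows make up. A row lasts 1/8 s, in which the tool goes at most 62.5 mm and 10.7 degrees, less where a joint would pass 70% of its speed; a pose out of reach is approached as far as the arm can. A call with a gripper value outside its range is refused whole. The fingers move at their own pace and stop on an object; the grip force is fixed at half the most. Time passes only in rows, so rows that repeat a pose let the fingers close. It gives the time, the measured TCP pose, the force and the opening at its end, in the units of the state.
- status.get_obs(): the state, without advancing time (a new reading comes with each control period).
- viewer.snapshot(name): name is "scene" or "top" or "wrist"; returns the picture (384x512x3 uint8, red, green, blue); there is no depth.
- viewer.camera_model(name): a dict with "K" (3x3 intrinsics, pixels), "D" ([k1, k2, p1, p2, k3] as OpenCV has them; the pictures are not rectified), "xyz" and "attitude" of the camera in the world; the wrist camera has in their place "T_tool_cam" (4x4, takes a point from camera to tool coordinates, whose origin is the TCP and whose axes are the flange's). Camera axes: x right, y up, looking along -z (the intrinsics and any distortion apply to the point x, -y, -z); pixel columns grow to the right and rows downward; lengths in m; the calibration is good to about 2 mm. A picture is of the moment at which its call begins: read the wrist's pose just before it. camera_model takes no time and is no camera call.
- order.close_job(): hands the job in, once; it reports no verdict.
The state is a dict: "time": time; "joint_positions": joint angles; "qvel": joint speeds; "joint_torque": joint torques, N m; "tool_pos": TCP position; "ee_rot": TCP orientation; "wrist_force": force on the tool from outside, world axes, zero at the start; "wrist_torque": the same for the moment, N m; "width": finger opening in m.
Only numpy, scipy, OpenCV 4.12 (cv2) and the standard library are available. Lean on these libraries where they do the work, as an engineer would, in place of code of your own. Each camera call takes 0.05 s, during which the arm holds its last target. There are 200 camera calls.

## Working session

There is one attempt and no reset: what is moved stays moved. The work goes in short steps, Python scripts to look and compute and a tool call to move; the robot and the scene stay as the last step left them, time stands still between calls to the robot, and variables do not carry over. Pictures are saved under pics/ and viewed, about 8 in all and at most 12, crops included, and the job is handed in when it is done.

Besides the shell and the picture viewer there is one more tool, called by a JSON object that holds its "op" and its "data". move_arm: Moves the arm, as the interface text tells. Its arguments: {"type":"object","properties":{"targets":{"type":"array"}},"required":["targets"]}

```bash
mkdir -p pics; python3 - <<'E'
from bench import status, viewer
import cv2
o=status.get_obs()
print({k:o[k] for k in('time','tool_pos','ee_rot','width','wrist_force')})
for n in('scene','top','wrist'):
    im=viewer.snapshot(n); cv2.imwrite(f'pics/{n}0.png',im[...,::-1]); m=viewer.camera_model(n)
    print(n,m)
a=cv2.imread('pics/top0.png');cv2.imwrite('pics/top0b.png',cv2.resize(a,(800,600)))
E
```

```text
{'time': 0.0, 'tool_pos': array([0.16379877, 0.52447349, 0.20430333]), 'ee_rot': array([-3.13940302e+00, -2.24935057e-04,  2.83880452e+00]), 'width': 0.09386847616272254, 'wrist_force': array([ 0.20919949, -0.44403334,  0.68449077])}
scene {'K': array([[412.98284631,   0.        , 257.32761666],
       [  0.        , 412.98284631, 197.1162172 ],
       [  0.        ,   0.        ,   1.        ]]), 'D': array([-0.02118644,  0.        ,  0.        ,  0.        ,  0.        ]), 'xyz': array([1.21327525, 0.61270957, 0.93600998]), 'attitude': array([ 0.84336024, -0.01554949,  2.31395387])}
top {'K': array([[378.03067138,   0.        , 257.17411045],
       [  0.        , 378.03067138, 192.60330902],
       [  0.        ,   0.        ,   1.        ]]), 'D': array([-0.01218841,  0.        ,  0.        ,  0.        ,  0.        ]), 'xyz': array([0.29832276, 0.00887404, 1.29183036]), 'attitude': array([ 0.19849813,  0.00545087, -1.58179179])}
wrist {'K': array([[269.58248509,   0.        , 259.89696913],
       [  0.        , 269.58248509, 192.84192449],
       [  0.        ,   0.        ,   1.        ]]), 'D': array([-0.05361179,  0.        ,  0.        ,  0.        ,  0.        ]), 'T_tool_cam': array([[-9.08035456e-08,  9.66757323e-01,  2.55695675e-01,
         7.35325864e-02],
       [ 9.99999541e-01, -2.44952604e-04,  9.26494073e-04,
        -5.86017845e-04],
       [ 9.58328252e-04,  2.55695558e-01, -9.66756879e-01,
        -1.79106089e-01],
       [ 0.00000000e+00,  0.00000000e+00,  0.00000000e+00,
         1.00000000e+00]])}
```

View pics/top0b.png

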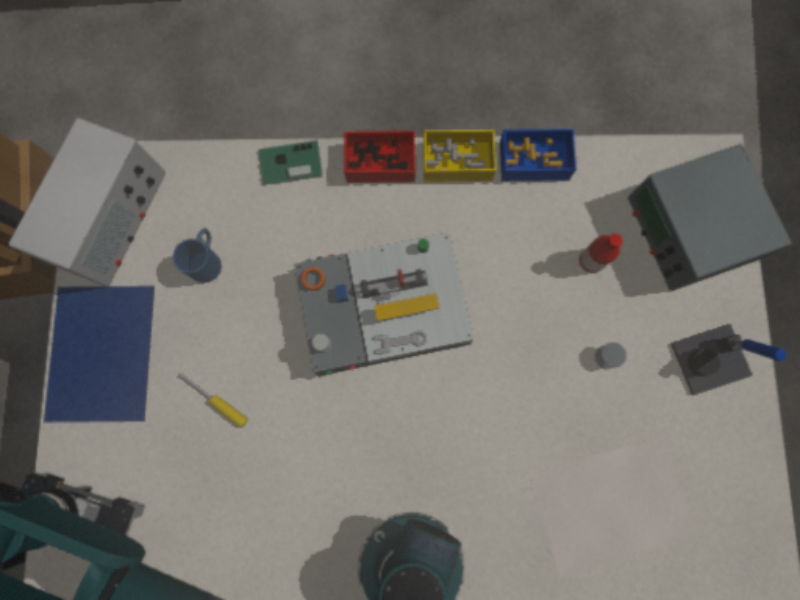

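View pics/scene0.png

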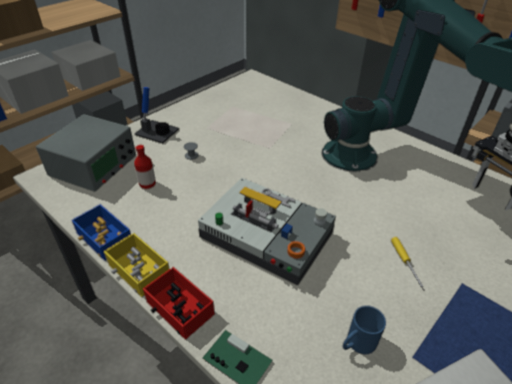

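The top view shows the case (enlarged picture) at about (385,300), with the yellow bar at (407,307), the red tab near (401,277), the blue keeper at (341,293) and the grey end towards world +y. Next I measure the positions.

```bash
cat > h.py <<'E'
import numpy as np, cv2
from scipy.spatial.transform import Rotation as R
from bench import status, viewer
def shot(n):
    o=status.get_obs(); im=viewer.snapshot(n); m=viewer.camera_model(n)
    if n=='wrist':
        T=m['T_tool_cam']; Rt=R.from_euler('xyz',o['ee_rot']).as_matrix()
        Rc=Rt@T[:3,:3]; c=Rt@T[:3,3]+o['tool_pos']
    else: Rc=R.from_euler('xyz',m['attitude']).as_matrix(); c=np.array(m['xyz'])
    return im,(m['K'],m['D'],Rc,c)
def plane(uv,cam,z):
    K,D,Rc,c=cam
    p=cv2.undistortPoints(np.float64(uv).reshape(-1,1,2),K,D)[:,0]
    d=np.c_[p[:,0],-p[:,1],-np.ones(len(p))]@Rc.T
    return c+d*((z-c[2])/d[:,2])[:,None]
def proj(P,cam):
    K,D,Rc,c=cam
    q=(np.atleast_2d(P)-c)@Rc; q=q*[1,-1,-1]
    return cv2.projectPoints(q,np.zeros(3),np.zeros(3),K,D)[0][:,0]
def blobs(im,col,roi=None):
    h=cv2.cvtColor(im,cv2.COLOR_RGB2HSV); H,S,V=[h[...,i].astype(int) for i in range(3)]
    k={'y':(H>17)&(H<32)&(S>130)&(V>90),'r':((H<6)|(H>172))&(S>120)&(V>60),'b':(H>100)&(H<125)&(S>110)&(V>40)}[col].astype(np.uint8)
    if roi:
        z=np.zeros_like(k);x0,y0,x1,y1=roi;z[y0:y1,x0:x1]=1;k*=z
    n,l,s,c=cv2.connectedComponentsWithStats(k)
    return sorted([(s[i,4],c[i],s[i,:4],l==i) for i in range(1,n)],key=lambda t:-t[0])
E
python3 - <<'E'
from h import *
im,cam=shot('top')
roi=(185,145,305,245)
for col,z in(('y',.12),('r',.14),('b',.107)):
    for a,c,s,m in blobs(im,col,roi)[:3]:
        print(col,a,c,s,plane([c],cam,z)[0])
        if a>100:
            r=cv2.minAreaRect(np.argwhere(m)[:,::-1].astype(np.float32)); b=plane(cv2.boxPoints(r),cam,z); print(r,b)
            print(np.linalg.norm(np.diff(b,axis=0),axis=1))
E
```

```text
y 375 [259.448      196.20533333] [240 188  41  17] [0.52241125 0.00562141 0.12      ]
((259.75537109375, 196.2420196533203), (9.598017692565918, 40.21896743774414), 78.9964599609375) [[ 0.52587174  0.06984787  0.12      ]
 [ 0.54914555 -0.05534183  0.12      ]
 [ 0.51869626 -0.06044393  0.12      ]
 [ 0.4956453   0.06413736  0.12      ]]
[0.12733472 0.03087378 0.12669588]
r 9 [256.11111111 177.33333333] [255 174   3   7] [0.57891362 0.01539884 0.14      ]
r 7 [225.28571429 234.42857143] [224 234   4   2] [0.40145    0.11104461 0.14      ]
b 38 [218.02631579 186.71052632] [216 183   5   9] [0.55751693 0.13813245 0.107     ]
```

{"op": "move_arm", "data": {"targets": [[[-533,-392,0],[0,0,62.2],0.02],[[-533,-392,0],[0,0,62.2],0.02],[[-533,-392,0],[0,0,62.2],0.02],[[-533,-392,0],[0,0,62.2],0.02],[[-533,-392,0],[0,0,62.2],0.02],[[-533,-392,0],[0,0,62.2],0.02],[[-533,-392,0],[0,0,62.2],0.02],[[-533,-392,0],[0,0,62.2],0.02],[[-533,-392,0],[0,0,62.2],0.02],[[-533,-392,0],[0,0,62.2],0.02],[[-533,-392,0],[0,0,62.2],0.02],[[-533,-392,0],[0,0,62.2],0.02],[[-533,-392,0],[0,0,62.2],0.02],[[-533,-392,0],[0,0,62.2],0.02],[[-533,-392,0],[0,0,62.2],0.02],[[-533,-392,0],[0,0,62.2],0.02]]}}

```text
time: 2.2
tool_pos: [0.5556, -0.0074, 0.2058]
ee_rot: [3.141, 0.0, 1.754]
wrist_force: [-0.4, -0.1, -0.3]
width: 0.0481
```

```bash
python3 - <<'E'
from h import *
o=status.get_obs(); print(o['time'],o['tool_pos'],np.degrees(o['ee_rot']),o['width'],o['wrist_force'])
im,cam=shot('wrist'); cv2.imwrite('pics/w1.png',im[...,::-1])
for col,z in(('y',.12),('r',.14),('b',.107)):
    for a,c,s,m in blobs(im,col)[:3]:
        r=cv2.minAreaRect(np.argwhere(m)[:,::-1].astype(np.float32)); b=plane(cv2.boxPoints(r),cam,z)
        print(col,a,c,s,plane([c],cam,z)[0],'\n',b[:,:2].round(4).tolist())
E
```

```text
2.2 [ 0.55563668 -0.00742361  0.20577171] [1.79972122e+02 1.73650745e-03 1.00514264e+02] 0.048141753369848946 [-0.36969646 -0.06440262 -0.34329235]
y 3184 [229.84265075 175.96576633] [212 115  34 124] [0.52253136 0.00731389 0.12      ] 
 [[0.4965, 0.0623], [0.5254, 0.0683], [0.5498, -0.056], [0.5174, -0.063]]
y 351 [459.02849003 261.02279202] [445 244  34  38] [ 0.79155529 -0.04176139  0.12      ] 
 [[0.7775, -0.0666], [0.7836, -0.0142], [0.8074, -0.0211], [0.8022, -0.0746]]
y 160 [430.79375 248.625  ] [421 229  21  40] [ 0.75258987 -0.03261702  0.12      ] 
 [[0.749, -0.0573], [0.7488, -0.0087], [0.7627, -0.011], [0.7635, -0.0601]]
r 5847 [481.97862152 178.01949718] [441 111  71 128] [0.76209055 0.05444375 0.14      ] 
 [[0.6999, 0.105], [0.767, 0.1195], [0.8204, 0.0007], [0.7432, -0.0122]]
r 163 [290.18404908 184.53374233] [276 182  30   7] [0.58064381 0.01388404 0.14      ] 
 [[0.5672, 0.0138], [0.5937, 0.0188], [0.595, 0.0132], [0.5683, 0.0082]]
r 47 [509.61702128 135.82978723] [507 127   5  15] [0.77448711 0.09797413 0.14      ] 
 [[0.7686, 0.105], [0.7727, 0.1059], [0.7778, 0.0938], [0.7737, 0.0929]]
b 694 [288.51152738  48.82276657] [273  38  33  27] [0.55681658 0.13601121 0.107     ] 
 [[0.5405, 0.1426], [0.5702, 0.1483], [0.5751, 0.1257], [0.545, 0.12]]
b 38 [442.84210526 344.86842105] [438 342   9   9] [ 0.83242306 -0.16852749  0.107     ] 
 [[0.8237, -0.1648], [0.8279, -0.1585], [0.8418, -0.1702], [0.8376, -0.1766]]
b 1 [298.  62.] [298  62   1   1] [0.56813001 0.1262147  0.107     ] 
 [[0.5681, 0.1262], [0.5681, 0.1262], [0.5681, 0.1262], [0.5681, 0.1262]]
```

View pics/w1.png

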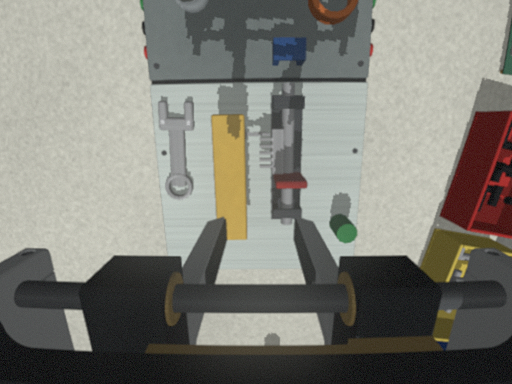

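The wrist view shows the bar (centre about (230,176)) and the tab (290,185) between and ahead of the fingers, and the capacitor (343,230) is well outside them. I descend 5 mm further back, stopping just above the bar.

{"op": "move_arm", "data": {"targets": [[[-5,0,30],[0,0,0],0.02],[[-5,0,55],[0,0,0],0.02],[[-5,0,70],[0,0,0],0.02],[[-5,0,80],[0,0,0],0.02],[[-5,0,80],[0,0,0],0.02],[[-5,0,80],[0,0,0],0.02]]}}

```text
time: 3.0
tool_pos: [0.5574, -0.013, 0.1266]
ee_rot: [3.14, 0.0, 1.753]
wrist_force: [0.6, 0.3, 0.9]
width: 0.0476
```

```bash
python3 - <<'E'
from h import *
for i in range(3):
    im,cam=shot('wrist')
    o=status.get_obs(); print(o['time'],o['tool_pos'],o['wrist_force'],o['wrist_torque'])
cv2.imwrite('pics/w2.png',im[...,::-1])
E
```

```text
3.05 [ 0.55748852 -0.01304671  0.12666265] [ 0.83149788  0.20688708 -0.26854093] [-0.09535596  0.0758015  -0.04983857]
3.1 [ 0.55745155 -0.01308384  0.12662371] [ 0.50766282 -0.52253273 -0.37519464] [-0.03496041  0.06097296 -0.05285523]
3.15 [ 0.55736428 -0.01306689  0.12647389] [-0.64994771  0.44028317  0.61679153] [-0.0837683   0.06647088 -0.00840031]
```

View pics/w2.png

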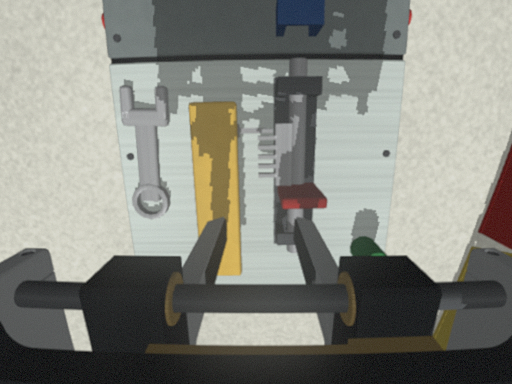

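The left fingertip (215,222) is over the bar, and the right one (303,222) is just behind the tab (303,195). Now I press.

{"op": "move_arm", "data": {"targets": [[[0,0,4],[0,0,0],0.02],[[0,0,8],[0,0,0],0.02],[[0,0,10],[0,0,0],0.02],[[0,0,10],[0,0,0],0.02],[[0,0,10],[0,0,0],0.02]]}}

```text
time: 3.78
tool_pos: [0.5571, -0.0131, 0.116]
ee_rot: [3.141, 0.0, 1.753]
wrist_force: [-0.3, -1.2, 3.6]
width: 0.048
```

```bash
cat > r.py <<'E'
from h import *
F=[];T=[];P=[]
for i in range(8):
    viewer.snapshot('wrist'); o=status.get_obs(); F.append(o['wrist_force']);T.append(o['wrist_torque']);P.append(o['tool_pos'])
print(o['time'],np.mean(P,0).round(4),'F',np.mean(F,0).round(2),np.std(F,0).round(2),'T',np.mean(T,0).round(3),o['width'],o['ee_rot'])
E
python3 r.py
```

```text
4.175 [ 0.5571 -0.0131  0.1158] F [ 0.29 -0.71  4.11] [0.49 0.65 0.61] T [-0.138  0.03   0.009] 0.04804691758963141 [3.14085990e+00 1.85993505e-04 1.75314508e+00]
```

{"op": "move_arm", "data": {"targets": [[[0,0,3],[0,0,0],0.02],[[0,0,6],[0,0,0],0.02],[[0,0,6],[0,0,0],0.02],[[0,0,6],[0,0,0],0.02]]}}

```text
time: 4.68
tool_pos: [0.5571, -0.0131, 0.11]
ee_rot: [3.141, 0.0, 1.753]
wrist_force: [-0.2, -0.3, 6.8]
width: 0.0479
```

```bash
python3 r.py
```

```text
5.075 [ 0.5571 -0.0131  0.11  ] F [ 0.44 -0.24  6.54] [0.19 0.36 0.54] T [-0.144  0.151  0.016] 0.04768038616766426 [3.14065631e+00 3.42738282e-04 1.75323253e+00]
```

The bar is down about 8.5–10 mm. Now I push forward in small steps.

{"op": "move_arm", "data": {"targets": [[[3,0,0],[0,0,0],0.02],[[6,0,0],[0,0,0],0.02],[[9,0,0],[0,0,0],0.02],[[12,0,0],[0,0,0],0.02],[[15,0,0],[0,0,0],0.02],[[18,0,0],[0,0,0],0.02],[[20,0,0],[0,0,0],0.02],[[20,0,0],[0,0,0],0.02]]}}

```text
time: 6.08
tool_pos: [0.554, 0.0038, 0.1103]
ee_rot: [3.14, 0.006, 1.752]
wrist_force: [1.3, -6.7, 6.6]
width: 0.0476
```

```bash
python3 r.py; python3 - <<'E'
from h import *
im,cam=shot('wrist'); cv2.imwrite('pics/w3.png',im[...,::-1])
E
```

```text
6.475 [0.554  0.0038 0.1103] F [ 0.92 -5.99  6.47] [0.42 0.45 0.22] T [-1.238 -0.034  0.053] 0.0478887098451146 [3.14033369 0.0057069  1.75210646]
```

View pics/w3.png

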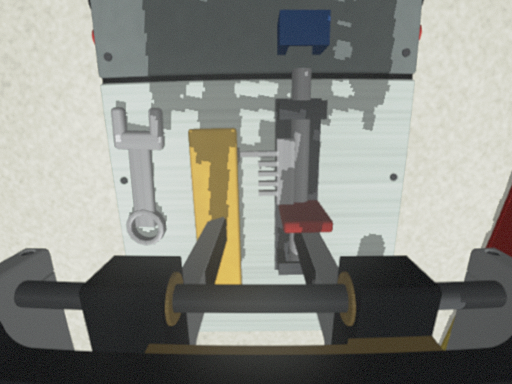

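The tab (305,215) now touches the right finger. I check whether the bolt has actually moved before pushing on.

```bash
cat > t.py <<'E'
import sys
from h import *
im,cam=shot('wrist')
if len(sys.argv)>1: cv2.imwrite(sys.argv[1],im[...,::-1])
ey=np.array([-.182,.983,0])
for col,z in(('r',.14),('b',.107),('y',.111)):
    for a,c,s,m in blobs(im,col,(180,0,350,300))[:1]:
        x,y,w,h=s
        # rows: top edge row of blob = +y side edge of top (for r: top edge far)
        p=plane([[x+w/2,y],[x+w/2,y+h]],cam,z); print(col,a,s,'case-y far/near edge mm',((p-[.5224,.0056,0])@ey*1000-45).round(1))
E
python3 t.py; python3 - <<'E'
import cv2,h
for f,tp in(('pics/w2.png',None),('pics/w3.png',None)):
    im=cv2.imread(f)[...,::-1].copy()
    for c in 'rby': b=h.blobs(im,c,(180,0,350,300))[0]; print(f,c,b[0],b[2])
E
```

```text
r 161 [284 223  19  10] case-y far/near edge mm [-37.1 -43.5]
b 1835 [278  10  52  43] case-y far/near edge mm [87.  62.6]
y 1797 [215 145  26 139] case-y far/near edge mm [  6.  -98.1]
pics/w2.png r 136 [282 199  18  10]
pics/w2.png b 1293 [277   0  47  36]
pics/w2.png y 1611 [217 135  24 140]
pics/w3.png r 160 [284 223  19  10]
pics/w3.png b 1852 [278  10  52  43]
pics/w3.png y 1791 [215 146  26 138]
```

{"op": "move_arm", "data": {"targets": [[[2,0,0],[0,0,0],0.02],[[4,0,0],[0,0,0],0.02],[[6,0,0],[0,0,0],0.02],[[8,0,0],[0,0,0],0.02],[[8,0,0],[0,0,0],0.02]]}}

```text
time: 7.2
tool_pos: [0.5525, 0.0116, 0.1103]
ee_rot: [3.14, 0.006, 1.752]
wrist_force: [0.2, -5.7, 5.7]
width: 0.0478
```

```bash
python3 r.py
```

```text
7.6 [0.5525 0.0116 0.1103] F [ 0.77 -6.17  6.66] [0.42 0.55 0.29] T [-1.276  0.032  0.053] 0.04790541727100157 [3.14053613 0.00577075 1.75201557]
```

The force is constant over 8 mm, so the bolt slides freely. I keep pushing.

{"op": "move_arm", "data": {"targets": [[[3,0,0],[0,0,0],0.02],[[6,0,0],[0,0,0],0.02],[[9,0,0],[0,0,0],0.02],[[12,0,0],[0,0,0],0.02],[[15,0,0],[0,0,0],0.02],[[18,0,0],[0,0,0],0.02],[[21,0,0],[0,0,0],0.02],[[23,0,0],[0,0,0],0.02],[[23,0,0],[0,0,0],0.02]]}}

```text
time: 8.72
tool_pos: [0.548, 0.0343, 0.1103]
ee_rot: [3.141, 0.006, 1.752]
wrist_force: [1.3, -6.5, 7.7]
width: 0.048
```

```bash
python3 r.py
```

```text
9.125 [0.548  0.0343 0.1103] F [-0.17 -6.25  7.18] [0.71 0.5  0.74] T [-1.288  0.119  0.066] 0.04783532825477562 [3.1411191  0.0056282  1.75212687]
```

{"op": "move_arm", "data": {"targets": [[[1,0,0],[0,0,0],0.02],[[2,0,0],[0,0,0],0.02],[[3,0,0],[0,0,0],0.02],[[4,0,0],[0,0,0],0.02],[[4,0,0],[0,0,0],0.02]]}}

```text
time: 9.75
tool_pos: [0.5477, 0.0359, 0.1104]
ee_rot: [3.141, 0.01, 1.751]
wrist_force: [1.7, -11.8, 7.5]
width: 0.0483
```

```bash
python3 r.py
```

```text
10.15 [0.5477 0.0359 0.1104] F [  0.85 -10.97   6.49] [0.51 0.43 0.23] T [-2.145  0.028 -0.093] 0.048105388810689785 [3.14113092 0.00995988 1.750517  ]
```

The force rises to 11 N with little further motion, so this should be the stop. I push slightly harder and look.

{"op": "move_arm", "data": {"targets": [[[1,0,0],[0,0,0],0.02],[[2,0,0],[0,0,0],0.02],[[3,0,0],[0,0,0],0.02],[[3,0,0],[0,0,0],0.02]]}}

```text
time: 10.65
tool_pos: [0.5477, 0.036, 0.1105]
ee_rot: [3.141, 0.015, 1.749]
wrist_force: [2.2, -17.2, 6.3]
width: 0.0483
```

```bash
python3 r.py; python3 - <<'E'
from h import *
im,cam=shot('wrist'); cv2.imwrite('pics/w4.png',im[...,::-1])
im,cam=shot('scene'); cv2.imwrite('pics/s4.png',cv2.resize(im[160:290,190:350,::-1],(800,600)))
E
```

```text
11.05 [0.5477 0.036  0.1105] F [  1.49 -17.     6.27] [0.44 0.24 0.45] T [-3.165 -0.144 -0.263] 0.04820386326989123 [3.14102767 0.01518329 1.74850308]
```

View pics/w4.png

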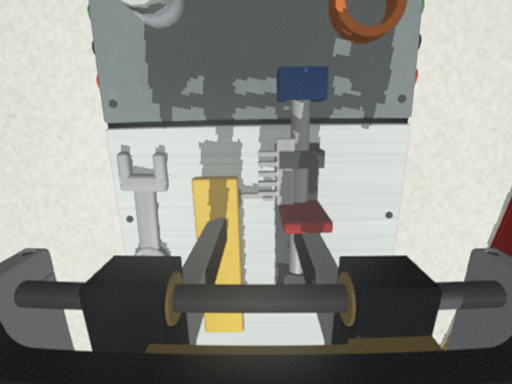

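```bash
python3 - <<'E'
import cv2
from h import *
ey=np.array([-.182,.983,0])
m=viewer.camera_model('wrist');T=m['T_tool_cam']
for f,pos,rot in(('w1',(.55564,-.00742,.20577),(3.1411,0,1.7543)),('w2',(.5574,-.0131,.1265),(3.1405,0,1.753)),('w3',(.554,.0038,.1103),(3.1403,.0057,1.7521)),('w4',(.5477,.036,.1105),(3.141,.0152,1.7485))):
    im=cv2.imread(f'pics/{f}.png')[...,::-1].astype(int)
    k=((im[...,0]>1.7*im[...,1])&(im[...,0]>1.7*im[...,2])&(im[...,0]>45)); k[:150]=0;k[250:]=0;k[:,:270]=0;k[:,335:]=0
    y=np.where(k.sum(1)>8)[0]; r=y.min(); c=np.where(k[r])[0].mean()
    Rt=R.from_euler('xyz',rot).as_matrix()
    cam=(m['K'],m['D'],Rt@T[:3,:3],Rt@T[:3,3]+np.array(pos))
    print(f,r,c,y.max(),(plane([[c,r]],cam,.14)[0]-[.5224,.0056,0])@ey*1000-45)
E
```

```text
w1 182 291.0 187 -45.025989106306504
w2 199 301.05882352941177 207 -44.44423422958839
w3 222 320.90909090909093 232 -36.54355862543194
w4 223 308.42857142857144 232 -4.179729454190721
```

The tab travelled 40.3 mm and is on a hard stop, so the bolt is home. I relieve the push, then lift.

{"op": "move_arm", "data": {"targets": [[[-4,0,0],[0,0,0],0.02],[[-9,0,0],[0,0,0],0.02],[[-9,0,0],[0,0,0],0.02],[[-9,0,-4],[0,0,0],0.02],[[-9,0,-8],[0,0,0],0.02],[[-9,0,-12],[0,0,0],0.02],[[-9,0,-20],[0,0,0],0.02],[[-9,0,-50],[0,0,0],0.02],[[-9,0,-95],[0,0,0],0.02],[[-9,0,-95],[0,0,0],0.02],[[-9,0,-95],[0,0,0],0.02]]}}

```text
time: 12.52
tool_pos: [0.5473, 0.0351, 0.2033]
ee_rot: [-3.14, -0.0, 1.753]
wrist_force: [-0.5, -0.2, -1.0]
width: 0.0478
```

```bash
python3 r.py; python3 t.py pics/w5.png
```

```text
12.925 [0.5471 0.0352 0.2028] F [ 0.19 -0.24  0.  ] [0.39 0.31 0.36] T [-0.054  0.048  0.02 ] 0.047954736613294725 [-3.14041408e+00 -3.28056653e-04  1.75317847e+00]
r 170 [276 186  30   6] case-y far/near edge mm [ -5.1 -10.8]
b 378 [273  86  23  21] case-y far/near edge mm [86.4 66.8]
y 2953 [214 161  33 115] case-y far/near edge mm [  14.1 -117.7]
```

View pics/w5.png

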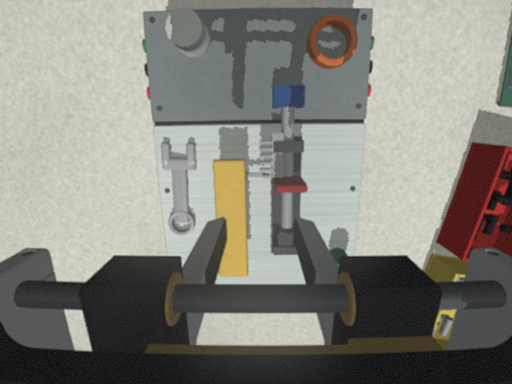

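The picture shows the rod in the blue keeper (289,96) and the tab at (290,187), 40 mm on from its start. The bar measures full size at its rest height, so it is up, and the bystanders in view are in place. The wrist force is zero, so I hand in.

```bash
python3 -c "
from bench import order
print(order.close_job())"
```

```text
the job is handed in; nothing more can be done
None
```

The bolt is home in its blue keeper and the job is handed in; no verdict was reported.

I pressed the yellow bar down about 9 mm with one finger. Keeping it down, I pushed the red tab with the other finger until it hit a hard stop. I then eased off the push, let the bar up and rose about 90 mm clear.

**Bar while pushing:** the wrist force on it stayed at about 6–7 N throughout. At first press, force and height gave depths of 8.5 mm and about 10 mm, both past the 6 mm release point.

**Bolt travel:** the camera showed the tab moved about 40 mm, and the push force rose to 17 N with no further motion. Calculating from the fingertip position gave about 3 mm less. I trusted the camera and the hard stop.

**After letting go:** the tab was still at about 40 mm. The bar's apparent length, 132 mm at its rest height against a true 130 mm, shows it back up. This is an indirect check, since I had no direct reading of the catch. The wrist force was about zero at about 13 s.

**Bystanders:** the tape, jar, capacitor and wrench looked undisturbed in the last wrist picture. I did not measure them, and I did not look at the bench items again.

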